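Load a specimen slide under the hold-down spring of a slide imager

ROBOT

A 7-joint arm with a two-finger parallel gripper is mounted at the origin on a cart in front of the work surface, level with it; the furniture and walls round the work are solid. World frame = base frame: x ahead of the robot, y to its left, z up, the work surface at z = 0. Lengths are in m, angles in rad, forces in N, time in s.
With the tool pointing down it reaches from about 0.425 to 0.925 m from the base axis. Payload 6.8 kg.
Tool frame: the origin (TCP) lies where the fingers leave the gripper's body, on its centre line; the fingertips stand 73 mm ahead of it and the grasp point (between the pads) lies 54 mm ahead of it; z points along the fingers, y is the direction in which the jaws open and shut (so a half turn about z gives the same grasp; the last joint's range is limited). The gripper opens to 85 mm and grips with 20 to 120 N. Pads are 22 mm wide; open, the fingers measure 114 mm over their backs; the gripper's body (76 mm by 85 mm) begins 54 mm behind the grasp point. The pads swing forward as they close: fully open they stand 13 mm farther back than shut.
Start: joints at [-0.108, 0.477, 0.022, 1.555, -0.011, 1.109, -0.083], TCP at [0.675, 0, 0.304] pointing down, gripper open.
Joint ranges: [-2.96, 2.96], [-0.34, 2.1], [-1.41, 1.46], [0.24, 2.44], [-1.37, 4.51], [0.17, 1.92], [-2.96, 2.96]. Speed limits (rad/s): [2.39, 2.39, 3.14, 3.14, 3.14, 3.14, 3.14].

INTERFACE

Orientations are given as a rotation vector (axis times angle).
In Python, from bench import r gives the robot as it stands.
- The arm moves only by the shell command python3 -m handwheel 'ROWS' [FORCE]. ROWS is JSON, a list that holds one entry, the list of rows, each a list of 7 numbers: the shift along the world's x, y, z in m, then the turn, a rotation vector about the world's x, y, z in rad, then the finger opening in m, from 0 to 0.0854. A call has 1 to 10 rows; each row shifts and turns the commanded pose from where the row before left it; what a row does not reach is not made up. A row lasts 1/12 s, in which the tool goes at most 41.7 mm and 7.16 degrees, less where a joint would pass 70% of its speed; a pose out of reach is approached as far as the arm can. A call is refused whole if a number of a shift passes 0.0417 or a number of a turn 0.125, either way. A call with a gripper value outside its range is refused whole. The fingers move at their own pace and stop on an object; FORCE is the grip in N (left out, the last holds). Time passes only in rows, so rows that do not move let the fingers close. It gives the time, the measured TCP pose, the force and the opening at its end, in the units of the state.
- r.get_obs(): the state, without advancing time (a new reading comes with each control period).
- r.grab_frame(name): name is "side" or "top" or "wrist"; returns (picture, depth): 420x560x3 uint8, red, green, blue; 420x560 float32, m along the optical axis (not along the pixel's ray), 0 where there is no reading.
- r.get_calibration(name): a dict with "vertical_fov" (degrees; the focal length in pixels is half the picture's height over the tangent of half this angle, whatever the lens; pixels are square), "cx", "cy" (the principal point, pixels), "R" (3x3) and "t" (3): a world point X has camera coordinates R X + t; the wrist camera has in their place "T_tool_cam" (4x4, takes a point from camera to tool coordinates, whose origin is the TCP and whose axes are the flange's). Camera axes: x right, y down, z forward; pixel columns grow to the right and rows downward; lengths in m; the calibration is good to about 2 mm. A picture is of the moment at which its call begins: read the wrist's pose just before it. get_calibration takes no time and is no camera call.
- r.hand_in(): hands the job in, once; it reports no verdict.
Trained networks look in the newest picture that a camera, given by its name, has taken for a name from the list of things; names that differ only in an ending like _2 or _b are one class to them, and where a whole thing is asked for, a point or a joint stands for the part that bears it (a point fixed in the world has none). Each returns a list of dicts, best first, with "p" (0 to 1); they miss things now and then, are a little off and sometimes report something else, mostly with a low value. They report only what shows in the picture. A call takes as long as a camera call.
- r.masks_of(label, camera): "pixels" (420x560 bool, what is visible of it) and "at" ([column, row] in pixels, amid what is visible of it).
The state is a dict: "clock": time; "joints": joint angles; "qvel": joint speeds; "tau": joint torques, N m; "tcp_pos": TCP position; "orientation": TCP orientation; "contact_force": force on the tool from outside, world axes, zero at the start; "moment": the same for the moment, N m; "grip_width": finger opening in m.
Only numpy, scipy, OpenCV 4.12 (cv2) and the standard library are available. Lean on these libraries where they do the work, as an engineer would, in place of code of your own. Each camera call takes 0.05 s, during which the arm holds its last target.

TASK

Load the specimen slide into the two-lane slide imager without lifting its carrier: press down firmly on the ribbed rubber thumb pad of the carrier that holds the glass slide and, still pressing, slide it along its lane under the leaf spring until it is fully home against the end stop inside the hood. Then let go of it and press the green start key down, and let that go too. Keep off the glass, leave the empty carrier parked where it is, and do not disturb the other things on the bench.

Things in the scene. Friction and masses are not known exactly. Their poses are not given: they have to be found in the camera images.
- imager: White two-lane slide imager, 301 x 210 mm, fixed on the bench; its place and yaw vary. Origin on the bench top; x along the lanes towards the hood, y left, z up. In its frame: deck x = -0.176 to 0.125, lane floors at z = 0.026; white hood x = 0.035 to 0.125, 98 mm high, black camera tube on it to z = 0.164. Aluminium on the deck is slippery (friction 0.2), the rubber pads grip (1.2)
- lane_left (a point): Far end of the left lane: centre of the floor at the foot of the end stop, at x = 0.085, y = 0.066, z = 0.026 in the imager's frame. The lane is 51 mm wide between ribs 6 mm high and runs from a 5 mm lip at x = -0.17. A forked leaf spring reaches over it from the hood: turned-up toe at x = 0.00, 11 mm over the floor; lowest point at x = 0.012, 4.5 mm over the floor
- lane_right (a point): Far end of the right lane, likewise, at x = 0.085, y = -0.006, z = 0.026 in the imager's frame
- slide_carrier: Loose aluminium carrier, 150 x 48 x 9 mm, 0.15 kg, with the glass slide (pink specimen, white label end) in its front part, in one of the lanes (which varies). Origin at the centre of its underside, x towards the hood. Parked, its origin is at x = -0.092 to -0.080 in the imager's frame, home against the stop at x = 0.010
- slide_carrier_nose (a point): Front end of the slide carrier, on its centre line at the underside, 75 mm ahead of its origin
- slide_carrier_pad_top (a point): Centre of the top of the slide carrier's black ribbed thumb pad, 36 x 36 mm, 53 mm behind the carrier's origin, 14 mm over the lane floor when free (5 mm proud of the carrier). Pressed down and dragged along, it takes the carrier with it by friction; passing the spring takes a press of about 12 N (10 to 18 will do), with less the fingers skid
- slide_carrier_pad (a joint): Depression of the slide carrier's thumb pad in m: 0 free, 0.005 pressed flush with the carrier (2 N to start, 14 N flush; beyond that the push goes into the carrier)
- empty_carrier: The same carrier with no slide in it (dark empty recess), parked in the other lane; it stays there
- leaf_left (a joint): Lift of the leaf spring over the left lane in rad: 0 with nothing under it, about 0.14 with a carrier under it; it presses down with about 3 to 5 N
- leaf_right (a joint): Lift of the leaf spring over the right lane, as for the left one
- start_key (a joint): Travel of the start key in m: 0 up, 0.006 fully down (5 N); it springs back
- start_key_top (a point): Centre of the top of the round green start key, 26 mm across, in a black collar to the right of the lanes, pressed straight down; when up its top stands 48 mm over the bench, at x = -0.105, y = -0.074 in the imager's frame
- slide_box: Blue slide box, 92 x 167 x 38 mm, left of the imager; origin at the centre of its underside
- flask: Conical glass flask, 61 mm across, 99 mm high, left of the imager; origin at the centre of its underside
- beaker_small: Small glass beaker, 61 mm across, 68 mm high, left of the imager; origin at the centre of its underside
- cover_box: Small white box of cover glasses, 27 x 27 x 19 mm, right of the imager, in front of the tape; origin at the centre of its underside
- tape_1: Roll of brown tape lying flat, 96 mm across, 48 mm high, right of the imager; origin at the centre of its underside
- specimen_slide: The glass slide in the slide carrier, 76 x 26 mm, fixed in it; origin at the centre of its underside, 26 mm ahead of the carrier's origin. Not to be touched

How it is judged:
On the way, in this order (a step that is already met when the one before it is completed fails the run):
1. the thumb pad is pressed well down (2 mm or more) while the carrier's front end is under the lifted leaf spring and still on its way (value of joint slide_carrier_pad above 0.002 m and x of slide_carrier_nose in the frame of imager between 0.018 and 0.076 m and value of joint any of leaf_left, leaf_right above 0.09 rad), for 0.15 s.
2. the carrier is home against the end stop and the thumb pad is let go (x of slide_carrier_nose in the frame of imager above 0.0815 m and value of joint slide_carrier_pad below 0.001 m), for 0.2 s.
3. the start key is pressed down (value of joint start_key above 0.004 m), for 0.1 s.
At the end, for the whole second after the job is handed in: The slide carrier lies flat in its lane, at rest, its front end within 3.5 mm of the end stop and the leaf spring lifted on top of it; thumb pad and start key are up again; the empty carrier is within 10 mm of where it was parked (all of step 2 and value of joint any of leaf_left, leaf_right above 0.09 rad and z of slide_carrier_nose in the frame of imager below 0.03 m and angle between slide_carrier's own z axis and vertical below 0.04 rad and angle between the x axis of slide_carrier and the x axis of imager, either way round below 0.06 rad and linear speed of slide_carrier below 0.01 m/s and value of joint start_key below 0.0015 m and distance of empty_carrier from where it was at the start of the episode below 0.01 m); the robot touches nothing.
It fails at once if the slide carrier is lifted off its lane (more than 8 mm) or tipped (z of slide_carrier in the frame of imager above 0.034 m or angle between slide_carrier's own z axis and vertical above 0.15 rad).
It fails at once if the fingers touch the glass slide (contact force between the arm and specimen_slide above 0.5 N).
It fails at once if the start key is pressed before the carrier is home (value of joint start_key above 0.004 m and x of slide_carrier_nose in the frame of imager below 0.0805 m).
It fails at once if the empty carrier is moved by more than 12 mm (distance of empty_carrier from where it was at the start of the episode above 0.012 m).
It fails at once if another thing on the bench is moved by more than 20 mm (distance of any of slide_box, flask, beaker_small, cover_box, tape_1 from where it was at the start of the episode above 0.02 m).
It also fails if it takes over 48 s, if anything falls off the work surface, if the arm or the gripper's body presses on something with over 40 N, if the wrist force passes 120 N, or if a joint passes its speed limit or range.

## Working session

There is one attempt and no reset: what is moved stays moved. The work goes in short steps, Python scripts to look and compute and a shell command to move; the robot and the scene stay as the last step left them, time stands still between calls to the robot, and variables do not carry over. Pictures are saved under pics/ and viewed, and the job is handed in when it is done.

```bash
ls; mkdir -p pics; cat > h.py <<'E'
import numpy as np, cv2
from bench import r
def cal(n):
    c=r.get_calibration(n); f=210/np.tan(np.radians(c['vertical_fov'])/2); return c,f
def cloud(n,depth,obs=None):
    c,f=cal(n); v,u=np.mgrid[0:420,0:560]
    P=np.stack([(u-c['cx'])/f*depth,(v-c['cy'])/f*depth,depth],-1)
    if 'R' in c and n!='wrist': return (P-np.array(c['t']))@np.array(c['R'])
    T=np.array(c['T_tool_cam']); P=P@T[:3,:3].T+T[:3,3]
    R=cv2.Rodrigues(np.array(obs['orientation'],float))[0]
    return P@R.T+np.array(obs['tcp_pos'])
def save(n,img): cv2.imwrite('pics/'+n+'.png',img[...,::-1])
E
python3 - <<'E'
from h import *
o=r.get_obs(); print(o)
for n in ('top','side','wrist'):
    im,d=r.grab_frame(n); save(n+'0',im); np.savez('%s0.npz'%n,im=im,d=d)
    c,f=cal(n); print(n,f,c)
    if n!='side':
        W=cloud(n,d,o)
        for l in ('slide_carrier','slide_carrier_pad_top','start_key_top','empty_carrier','imager','specimen_slide'):
            for m in r.masks_of(l,n)[:2]:
                px=m['pixels']&(d>0); print(n,l,round(m['p'],2),m['at'],px.sum(),np.median(W[px],0).round(4))
E
```

```text
pics
{'clock': 0.0, 'joints': array([-0.10809769,  0.477808  ,  0.02233169,  1.5564413 , -0.01149026,
        1.10928796, -0.08308642]), 'qvel': array([ 0.00056425,  0.00166678,  0.00180958,  0.00141242,  0.00130285,
       -0.00120539,  0.00037429]), 'tau': array([-5.45967814e-04, -5.96443820e+01,  1.60769675e+00, -2.81194621e+01,
        1.24063640e-02,  9.39900521e-03,  2.20753498e-05]), 'tcp_pos': array([ 6.74547456e-01, -3.42277267e-06,  3.02924429e-01]), 'orientation': array([-2.22055613e+00, -2.22065490e+00,  2.16648140e-03]), 'contact_force': array([-0.38557932,  0.73390381,  1.16768056]), 'moment': array([ 0.04811231,  0.01611128, -0.01677469]), 'grip_width': 0.0854134791396661}
top 413.21478263624414 {'vertical_fov': 53.88029084182325, 'cx': 274.40144265676844, 'cy': 216.8151554853464, 'R': array([[-0.01654083, -0.99985512, -0.00401779],
       [-0.99525556,  0.0168498 , -0.09582517],
       [ 0.09587899,  0.0024137 , -0.99539007]]), 't': array([0.07520065, 0.56814116, 0.96939609])}
top slide_carrier 0.81 [264.6, 234.5] 1248 [0.528  0.0882 0.0347]
top slide_carrier_pad_top 
[... 1075 characters left out ...]
 -3.06441113e-01,  9.51888712e-01,
        -6.99656550e-02],
       [ 0.00000000e+00,  0.00000000e+00,  0.00000000e+00,
         1.00000000e+00]])}
wrist slide_carrier 0.69 [137.5, 98.9] 7374 [0.5246 0.0869 0.0342]
wrist slide_carrier_pad_top 0.85 [83.8, 91.3] 1426 [0.4741 0.0896 0.0399]
wrist slide_carrier_pad_top 0.34 [129.2, 226.0] 459 [ 0.503  -0.0509  0.0473]
wrist start_key_top 0.57 [131.2, 226.1] 462 [ 0.503  -0.0505  0.0473]
wrist start_key_top 0.33 [239.6, 117.5] 435 [0.6283 0.0644 0.0344]
wrist empty_carrier 0.93 [146.4, 161.6] 6180 [0.5232 0.0152 0.0342]
wrist imager 0.67 [256.8, 166.2] 44706 [0.6436 0.0315 0.0481]
wrist specimen_slide 0.9 [165.6, 97.8] 1948 [0.5514 0.085  0.0317]
```

View pics/wrist0.png

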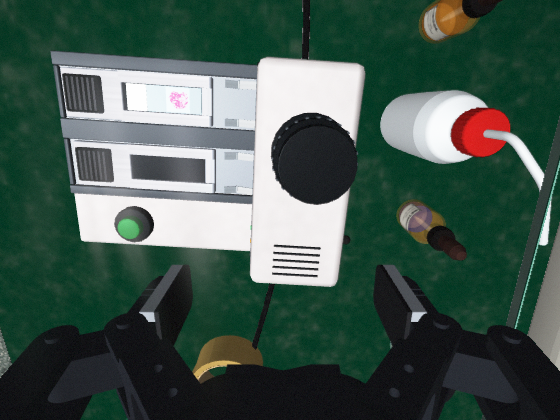

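View pics/side0.png

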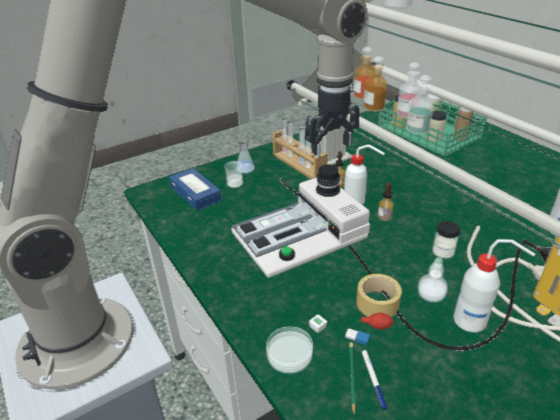

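View pics/top0.png

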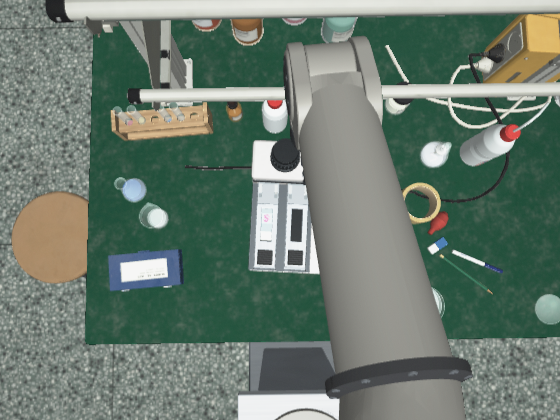

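The slide carrier (pink specimen, wrist px 165,98) is in the left lane. Its pad is at px (84,91) and the empty carrier is in the right lane. The key is at px (131,226). Next I'll fit the lane yaw.

```bash
python3 - <<'E'
from h import *
o=r.get_obs()
im,d=r.grab_frame('wrist'); W=cloud('wrist',d,o)
for l in ('slide_carrier','empty_carrier','slide_carrier_pad_top','start_key_top'):
    m=r.masks_of(l,'wrist')[0]; px=m['pixels']&(d>0); P=W[px]
    P=P[abs(P[:,2]-np.median(P[:,2]))<.01]
    (c,s,a)=cv2.minAreaRect((P[:,:2]*1000).astype(np.float32)); print(l,m['p'],np.round(c,1),np.round(s,1),round(a,2),P.mean(0).round(4), np.percentile(P[:,2],[5,50,95]).round(4))
# hood & deck
hood=(abs(W[...,2]-.098)<.004)
(c,s,a)=cv2.minAreaRect((W[hood][:,:2]*1000).astype(np.float32)); print('hood',c,s,a)
# heights profile around key
m=(abs(W[...,0]-.503)<.003)&(abs(W[...,1]+.0505)<.03)
for p in W[m][::2][:40]: print(p.round(4),end=' ')
E
```

```text
slide_carrier 0.85 [523.5  85.8] [ 51.5 155.3] 86.4 [0.5272 0.0865 0.035 ] [0.0309 0.0348 0.041 ]
empty_carrier 0.8 [521.5  13.4] [ 49.9 155. ] 86.19 [0.5253 0.015  0.0346] [0.0299 0.0348 0.041 ]
slide_carrier_pad_top 0.76 [473.7  89.9] [36.8 36.3] 88.01 [0.4747 0.0897 0.0403] [0.0382 0.0404 0.0419]
start_key_top 0.95 [499.  -53.9] [31.2 27.8] 5.11 [ 0.5034 -0.051   0.0466] [0.0388 0.0478 0.0493]
hood (738.4052124023438, 29.358985900878906) (194.51483154296875, 250.2965850830078) 0.36214637756347656
[ 0.5004 -0.0224  0.0256] [ 0.5027 -0.0224  0.0254] [ 0.5059 -0.0219  0.0273] [ 0.5006 -0.0234  0.0262] [ 0.5028 -0.0234  0.026 ] [ 0.5049 -0.0236  0.0255] [ 0.5015 -0.0246  0.0261] [ 0.5041 -0.0244  0.0268] [ 0.5008 -0.0255  0.0273] [ 0.5023 -0.0259  0.0258] [ 0.5052 -0.0256  0.0269] [ 0.5007 -0.0273  0.0252] [ 0.5033 -0.0271  0.0258] [ 0.5059 -0.0269  0.0264] [ 0.5023 -0.0281  0.0265] [ 0.5045 -0.0281  0.0263] [ 0.5004 -0.029   0.0275] [ 0.5017 -0.0296  0.0256] [ 0.5047 -0.0292  0.0269] [ 0.5018 -0.0306  0.0262] [ 0.504  -0.0307  0.0258] [ 0.5058 -0.031   0.0249] [ 0.5013 -0.032   0.0255] [ 0.504  -0.0318  0.0262] [ 0.5008 -0.032   0.0294] [ 0.5032 -0.0319  0.0296] [ 0.5048 -0.0324  0.0281] [ 0.5015 -0.0319  0.0335] [ 0.5039 -0.0318  0.0336] [ 0.5053 -0.0324  0.0319] [ 0.5006 -0.0321  0.0365] [ 0.5029 -0.0321  0.0365] [ 0.5048 -0.0323  0.0359] [ 0.5004 -0.0326  0.0387] [ 0.5025 -0.0326  0.0384] [ 0.5042 -0.033   0.0372] [ 0.5002 -0.0338  0.0385] [ 0.5021 -0.034   0.0379] [ 0.5039 -0.0343  0.0369] [ 0.5003 -0.0348  0.039 ]
```

```bash
python3 -m handwheel '[[[-0.0334,0.015,-0.015,0,0,-0.065,0],[-0.0334,0.015,-0.015,0,0,0,0],[-0.0334,0.015,-0.015,0,0,0,0],[-0.0334,0.015,-0.015,0,0,0,0],[-0.0334,0.015,-0.015,0,0,0,0],[-0.0334,0.015,-0.015,0,0,0,0],[0,0,-0.025,0,0,0,0],[0,0,-0.025,0,0,0,0],[0,0,0,0,0,0,0],[0,0,0,0,0,0,0]]]' 30
python3 - <<'E'
from h import *
o=r.get_obs(); print({k:np.round(o[k],4) for k in ('clock','tcp_pos','orientation','contact_force','grip_width')})
im,d=r.grab_frame('wrist'); save('w1',im); W=cloud('wrist',d,o)
for l in ('slide_carrier_pad_top','slide_carrier','specimen_slide'):
  for m in r.masks_of(l,'wrist')[:2]:
    px=m['pixels']&(d>0); P=W[px]
    (c,s,a)=cv2.minAreaRect((P[:,:2]*1000).astype(np.float32)); print(l,m['p'],m['at'],np.round(c,1),np.round(s,1),round(a,2),np.median(P,0).round(4))
im,d=r.grab_frame('side'); save('s1',im[120:330,150:430].repeat(2,0).repeat(2,1))
E
```

```text
clock: 1.83
tcp_pos: [0.4742, 0.0898, 0.1636]
orientation: [-2.292, -2.147, 0.003]
contact_force: [0.2, -0.2, 0.7]
grip_width: 0.0001
{'clock': np.float64(1.8333), 'tcp_pos': array([0.4742, 0.0898, 0.1636]), 'orientation': array([-2.2918, -2.1475,  0.0032]), 'contact_force': array([ 0.2304, -0.2262,  0.7345]), 'grip_width': np.float64(0.0001)}
slide_carrier_pad_top 0.8 [281.5, 226.0] [473.1  90.2] [36.1 36.8] 86.0 [0.4732 0.0921 0.0402]
slide_carrier 0.78 [361.6, 227.0] [527.7  84.8] [ 51.4 156.4] 86.18 [0.527  0.0888 0.0346]
specimen_slide 0.84 [398.4, 227.2] [551.6  84.4] [28.  76.9] 86.27 [0.5515 0.0843 0.0322]
```

View pics/w1.png

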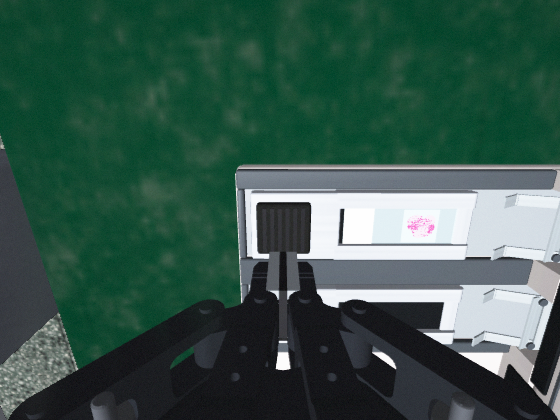

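View pics/s1.png

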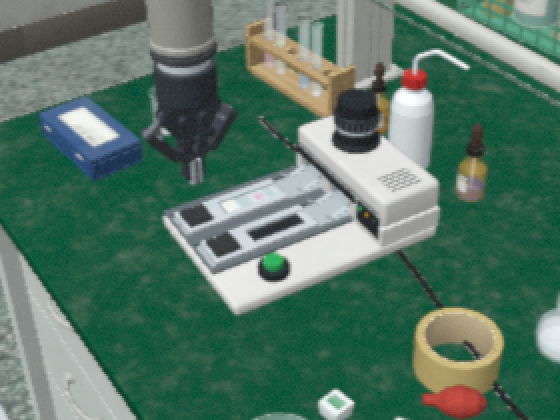

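```bash
python3 -m handwheel '[[[-0.001,0.001,-0.02,0,0,0,0],[0,0,-0.02,0,0,0,0],[0,0,-0.008,0,0,0,0],[0,0,0,0,0,0,0],[0,0,0,0,0,0,0]]]'
python3 -m handwheel '[[[0,0,-0.003,0,0,0,0],[0,0,0,0,0,0,0],[0,0,0,0,0,0,0]]]'
```

```text
clock: 2.5
tcp_pos: [0.4739, 0.0909, 0.1163]
orientation: [-2.293, -2.148, 0.0]
contact_force: [0.7, -0.2, -0.2]
grip_width: -0.0
clock: 2.75
tcp_pos: [0.474, 0.0911, 0.1135]
orientation: [2.292, 2.148, 0.002]
contact_force: [0.0, -0.2, 0.6]
grip_width: 0.0
```

```bash
python3 -m handwheel '[[[0,0,-0.003,0,0,0,0],[0,0,0,0,0,0,0],[0,0,0,0,0,0,0]]]'
python3 -m handwheel '[[[0,0,-0.001,0,0,0,0],[0,0,0,0,0,0,0],[0,0,0,0,0,0,0]]]'
```

```text
clock: 3.0
tcp_pos: [0.4742, 0.0911, 0.1105]
orientation: [2.292, 2.147, 0.002]
contact_force: [-0.9, -1.5, 6.1]
grip_width: -0.0003
clock: 3.25
tcp_pos: [0.4742, 0.0911, 0.1097]
orientation: [2.292, 2.147, 0.002]
contact_force: [-1.1, -1.4, 9.7]
grip_width: -0.0002
```

```bash
python3 -m handwheel '[[[0,0,-0.0012,0,0,0,0],[0,0,0,0,0,0,0],[0,0,0,0,0,0,0]]]'
python3 -m handwheel '[[[0.003,-0.0002,0,0,0,0,0],[0.003,-0.0002,0,0,0,0,0],[0.003,-0.0002,0,0,0,0,0],[0,0,0,0,0,0,0]]]'
```

```text
clock: 3.5
tcp_pos: [0.4743, 0.0911, 0.1087]
orientation: [2.292, 2.147, 0.002]
contact_force: [-2.2, 0.0, 10.9]
grip_width: 0.0003
clock: 3.83
tcp_pos: [0.4837, 0.0907, 0.1088]
orientation: [2.292, 2.147, 0.003]
contact_force: [-1.0, -0.7, 10.8]
grip_width: 0.0
```

```bash
python3 -m handwheel '[[[0.003,-0.0002,-0.0006,0,0,0,0],[0.003,-0.0003,0,0,0,0,0],[0.003,-0.0002,0,0,0,0,0],[0,0,0,0,0,0,0]]]'
python3 -m handwheel '[[[0.003,-0.0002,0,0,0,0,0],[0.003,-0.0002,0,0,0,0,0],[0.003,-0.0002,0,0,0,0,0],[0.003,-0.0002,0,0,0,0,0],[0,0,0,0,0,0,0]]]'
python3 - <<'E'
from h import *
o=r.get_obs(); print(o['tcp_pos'],o['contact_force'])
im,d=r.grab_frame('wrist'); save('w2',im); W=cloud('wrist',d,o)
for l in ('slide_carrier_pad_top','slide_carrier','specimen_slide'):
  for m in r.masks_of(l,'wrist')[:1]:
    px=m['pixels']&(d>0); P=W[px]
    (c,s,a)=cv2.minAreaRect((P[:,:2]*1000).astype(np.float32)); print(l,m['p'],m['at'],np.round(c,1),np.round(s,1),round(a,2),np.median(P,0).round(4))
E
```

```text
clock: 4.17
tcp_pos: [0.4927, 0.0901, 0.1083]
orientation: [2.292, 2.147, 0.003]
contact_force: [-0.5, -0.9, 12.4]
grip_width: -0.0002
clock: 4.58
tcp_pos: [0.5013, 0.0893, 0.1077]
orientation: [-2.289, -2.146, 0.007]
contact_force: [-9.8, 0.7, 19.2]
grip_width: -0.0002
[0.50129841 0.08925304 0.10768652] [-9.78563064  0.68055917 19.15919946]
slide_carrier_pad_top 0.74 [281.1, 248.9] [499.9  94.7] [18.3 32.4] 86.75 [0.5003 0.0991 0.0353]
slide_carrier 0.6 [406.3, 257.6] [553.6  84. ] [ 53.7 155.9] 86.08 [0.5629 0.0896 0.0343]
specimen_slide 0.98 [436.4, 269.2] [578.5  82.8] [28.3 77.5] 86.28 [0.578  0.0827 0.0321]
```

View pics/w2.png

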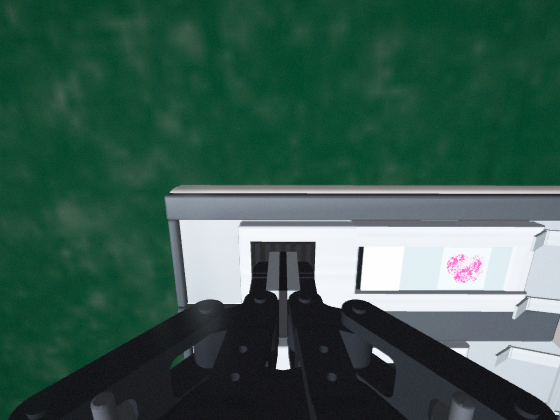

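The carrier has moved with the fingers (slide +27 mm) and its nose is at the spring's low point. I'll keep pushing.

```bash
python3 -m handwheel '[[[0.002,-0.0001,0.0003,0,0,0,0],[0.002,-0.0002,0,0,0,0,0],[0,0,0,0,0,0,0]]]'
python3 -m handwheel '[[[0.003,-0.0002,0,0,0,0,0],[0.003,-0.0002,0,0,0,0,0],[0,0,0,0,0,0,0]]]'
```

```text
clock: 5.03
tcp_pos: [0.5066, 0.0889, 0.1081]
orientation: [-2.291, -2.148, 0.003]
contact_force: [-5.8, 0.9, 12.7]
grip_width: 0.0003
clock: 5.28
tcp_pos: [0.513, 0.0885, 0.1081]
orientation: [-2.291, -2.148, 0.002]
contact_force: [-4.9, 0.1, 12.7]
grip_width: -0.0001
```

```bash
python3 -m handwheel '[[[0.003,-0.0002,0,0,0,0,0],[0.003,-0.0002,0,0,0,0,0],[0.003,-0.0002,0,0,0,0,0],[0.003,-0.0002,0,0,0,0,0],[0.003,-0.0002,0,0,0,0,0],[0.003,-0.0002,0,0,0,0,0],[0,0,0,0,0,0,0]]]'
python3 - <<'E'
from h import *
o=r.get_obs(); print(o['tcp_pos'],o['contact_force'])
im,d=r.grab_frame('wrist'); save('w3',im); W=cloud('wrist',d,o)
for l in ('slide_carrier_pad_top','slide_carrier','specimen_slide'):
  for m in r.masks_of(l,'wrist')[:1]:
    px=m['pixels']&(d>0); P=W[px]
    (c,s,a)=cv2.minAreaRect((P[:,:2]*1000).astype(np.float32)); print(l,m['p'],m['at'],np.round(c,1),np.round(s,1),round(a,2),np.median(P,0).round(4))
E
```

```text
clock: 5.87
tcp_pos: [0.5311, 0.0873, 0.1082]
orientation: [-2.292, -2.147, 0.002]
contact_force: [-4.8, -0.4, 12.9]
grip_width: -0.0001
[0.53112022 0.08726078 0.10815899] [-4.81491585 -0.39339349 12.92536123]
slide_carrier_pad_top 0.83 [279.4, 248.3] [529.9  93.2] [21.6 36.1] 88.5 [0.53   0.0977 0.0356]
slide_carrier 0.65 [397.6, 260.0] [582.1  82.2] [ 49.4 151.4] 86.07 [0.5882 0.087  0.0341]
specimen_slide 0.93 [434.3, 267.0] [608.4  81.3] [29.1 76.6] 85.97 [0.608  0.0804 0.0321]
```

View pics/w3.png

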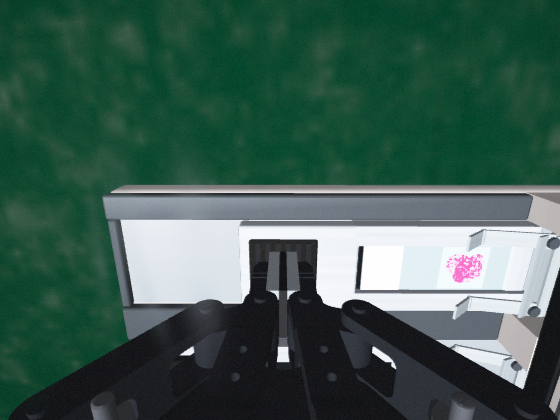

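The carrier is under the forked spring (px 480-540, 235-310) and the fingers have not slipped.

```bash
python3 -m handwheel '[[[0.003,-0.0002,0,0,0,0,0],[0.003,-0.0002,0,0,0,0,0],[0.003,-0.0002,0,0,0,0,0],[0.003,-0.0002,0,0,0,0,0],[0.003,-0.0002,0,0,0,0,0],[0.003,-0.0002,0,0,0,0,0],[0.003,-0.0002,0,0,0,0,0],[0.003,-0.0002,0,0,0,0,0],[0.003,-0.0002,0,0,0,0,0],[0.003,-0.0002,0,0,0,0,0]]]'
python3 -m handwheel '[[[0.002,-0.0001,0,0,0,0,0],[0.002,-0.0001,0,0,0,0,0],[0.002,-0.0002,0,0,0,0,0],[0.002,-0.0001,0,0,0,0,0],[0,0,0,0,0,0,0]]]'
```

```text
clock: 6.9
tcp_pos: [0.5602, 0.0854, 0.108]
orientation: [-2.29, -2.147, 0.004]
contact_force: [-7.1, 0.8, 13.1]
grip_width: -0.0001
clock: 7.32
tcp_pos: [0.5691, 0.0849, 0.1083]
orientation: [-2.291, -2.148, 0.001]
contact_force: [-5.4, 0.7, 12.5]
grip_width: 0.0004
```

```bash
python3 -m handwheel '[[[0.002,-0.0001,0,0,0,0,0],[0.001,-0.0001,0,0,0,0,0],[0,0,0,0,0,0,0]]]'
python3 -m handwheel '[[[0.001,-0.0001,0,0,0,0,0],[0.001,-0.0001,0,0,0,0,0],[0,0,0,0,0,0,0]]]'
```

```text
clock: 7.57
tcp_pos: [0.572, 0.0847, 0.1083]
orientation: [-2.291, -2.147, 0.001]
contact_force: [-5.9, -0.2, 12.3]
grip_width: 0.0
clock: 7.82
tcp_pos: [0.574, 0.0845, 0.1083]
orientation: [-2.291, -2.148, 0.001]
contact_force: [-4.8, 0.7, 12.2]
grip_width: 0.0003
```

```bash
python3 -m handwheel '[[[0.001,-0.0001,0,0,0,0,0],[0.001,-0.0001,0,0,0,0,0],[0,0,0,0,0,0,0]]]'
python3 -m handwheel '[[[0.001,-0.0001,0,0,0,0,0],[0.001,-0.0001,0,0,0,0,0],[0,0,0,0,0,0,0]]]'
```

```text
clock: 8.07
tcp_pos: [0.5744, 0.0845, 0.1078]
orientation: [-2.289, -2.146, 0.006]
contact_force: [-9.2, 0.3, 13.7]
grip_width: 0.0001
clock: 8.32
tcp_pos: [0.5748, 0.0845, 0.1077]
orientation: [-2.287, -2.145, 0.01]
contact_force: [-14.3, 0.9, 18.6]
grip_width: 0.0002
```

It is against the stop: x travel has halted at 0.5745 and the x force is climbing. I'll relieve the push a little, then lift straight up.

```bash
python3 -m handwheel '[[[-0.002,0.0001,0,0,0,0,0],[0,0,0,0,0,0,0]]]'
python3 -m handwheel '[[[0,0,0.004,0,0,0,0],[0,0,0.006,0,0,0,0],[0,0,0.02,0,0,0,0],[0,0,0.03,0,0,0,0],[0,0,0,0,0,0,0],[0,0,0,0,0,0,0],[0,0,0,0,0,0,0]]]'
python3 - <<'E'
from h import *
o=r.get_obs(); print(o['tcp_pos'],o['contact_force'])
im,d=r.grab_frame('wrist'); save('w4',im); W=cloud('wrist',d,o)
for l in ('slide_carrier_pad_top','slide_carrier','specimen_slide','empty_carrier','start_key_top'):
  for m in r.masks_of(l,'wrist')[:1]:
    px=m['pixels']&(d>0); P=W[px]
    (c,s,a)=cv2.minAreaRect((P[:,:2]*1000).astype(np.float32)); print(l,m['p'],m['at'],np.round(c,1),np.round(s,1),round(a,2),np.median(P,0).round(4))
E
```

```text
clock: 8.48
tcp_pos: [0.5743, 0.0845, 0.108]
orientation: [-2.289, -2.147, 0.005]
contact_force: [-8.9, 0.6, 12.2]
grip_width: 0.0
clock: 9.07
tcp_pos: [0.5765, 0.0837, 0.1673]
orientation: [2.292, 2.148, 0.0]
contact_force: [-0.7, -0.4, -1.5]
grip_width: -0.0001
[0.57654455 0.08366131 0.16730655] [-0.72553499 -0.42018616 -1.46376147]
slide_carrier_pad_top 0.87 [279.2, 224.3] [572.5  83.4] [36.2 35.9] 86.71 [0.5727 0.0847 0.0403]
slide_carrier 0.87 [315.2, 224.6] [601.9  81.1] [ 49.7 106.5] 87.02 [0.5973 0.0844 0.035 ]
specimen_slide 0.8 [364.0, 227.1] [632.7  79.7] [28.4 39.1] 84.3 [0.6324 0.0791 0.0322]
empty_carrier 0.74 [166.0, 297.6] [525.   44.6] [112.  151.8] 84.03 [0.4848 0.0322 0.0356]
```

View pics/w4.png

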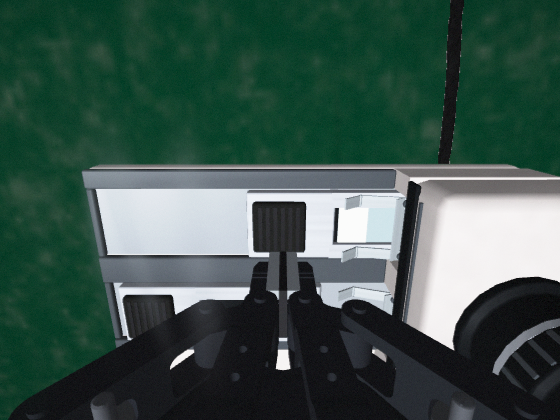

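```bash
python3 -m handwheel '[[[-0.0184,-0.0338,0.01,0,0,0,0],[-0.0184,-0.0338,0.01,0,0,0,0],[-0.0184,-0.0338,0,0,0,0,0],[-0.0184,-0.0338,0,0,0,0,0],[0,0,0,0,0,0,0],[0,0,0,0,0,0,0],[0,0,0,0,0,0,0]]]'
python3 - <<'E'
from h import *
o=r.get_obs(); print(o['tcp_pos'],o['contact_force'])
im,d=r.grab_frame('wrist'); save('w5',im); W=cloud('wrist',d,o)
i=im.astype(int); 
g=(i[...,1]>i[...,0]+40)&(i[...,1]>i[...,2]+40)&(d>0)&(abs(W[...,2]-.048)<.003)
if g.sum()>20:
    P=W[g]; print('green',g.sum(),cv2.minAreaRect((P[:,:2]*1000).astype(np.float32)),P.mean(0))
for l in ('slide_carrier_pad_top','slide_carrier','empty_carrier','start_key_top'):
  for m in r.masks_of(l,'wrist')[:1]:
    px=m['pixels']&(d>0); P=W[px]
    (c,s,a)=cv2.minAreaRect((P[:,:2]*1000).astype(np.float32)); print(l,m['p'],m['at'],np.round(c,1),np.round(s,1),round(a,2),np.median(P,0).round(4))
W0=np.load('wrist0.npz')
E
```

```text
clock: 9.95
tcp_pos: [0.5033, -0.0511, 0.1874]
orientation: [-2.293, -2.148, -0.001]
contact_force: [0.8, 0.1, 0.2]
grip_width: -0.0001
[ 0.50330742 -0.05107622  0.18739493] [0.81245441 0.11267677 0.15448643]
green 906 ((501.18798828125, -52.20766067504883), (24.39790153503418, 24.256052017211914), 39.67726516723633) [ 0.50149593 -0.05158272  0.04778177]
slide_carrier_pad_top 0.66 [380.9, 16.3] [571.7  73.9] [19.  36.3] 85.2 [0.571  0.0737 0.04  ]
slide_carrier 0.6 [418.4, 24.4] [604.   70.1] [ 27.7 109.2] 85.9 [0.5956 0.0707 0.0347]
empty_carrier 0.61 [309.7, 120.9] [522.7  14.1] [ 48.9 152.5] 85.8 [0.5237 0.0154 0.0346]
start_key_top 0.66 [283.4, 220.1] [500.1 -52.7] [28.  24.3] 42.45 [ 0.5013 -0.0504  0.0477]
```

View pics/w5.png

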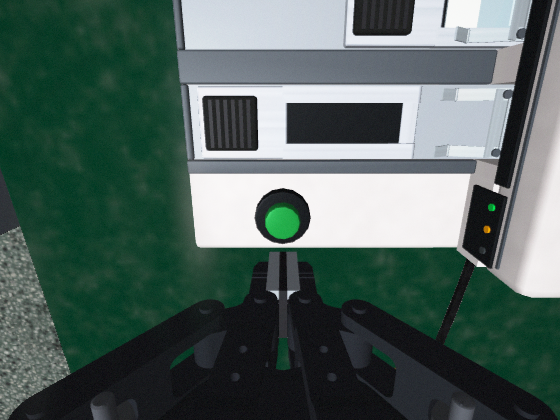

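The key is at (0.5012, -0.0520). In the imager frame that puts the nose at about 0.085, so the carrier is home. Next I'll press the key.

```bash
python3 -m handwheel '[[[-0.002,-0.001,-0.03,0,0,0,0],[0,0,-0.025,0,0,0,0],[0,0,-0.008,0,0,0,0],[0,0,0,0,0,0,0],[0,0,0,0,0,0,0]]]'
python3 -m handwheel '[[[0,0,-0.004,0,0,0,0],[0,0,-0.003,0,0,0,0],[0,0,0,0,0,0,0],[0,0,0,0,0,0,0]]]'
```

```text
clock: 10.62
tcp_pos: [0.5013, -0.052, 0.1246]
orientation: [-2.291, -2.149, 0.001]
contact_force: [0.2, 0.9, 0.2]
grip_width: 0.0001
clock: 10.95
tcp_pos: [0.5022, -0.0523, 0.1183]
orientation: [2.291, 2.147, 0.003]
contact_force: [2.1, 0.4, 3.2]
grip_width: -0.0001
```

```bash
python3 -m handwheel '[[[0,0,-0.002,0,0,0,0],[0,0,0,0,0,0,0],[0,0,0,0,0,0,0]]]'
python3 -m handwheel '[[[0,0,-0.0015,0,0,0,0],[0,0,0,0,0,0,0],[0,0,0,0,0,0,0],[0,0,0,0,0,0,0]]]'
```

```text
clock: 11.2
tcp_pos: [0.5021, -0.0523, 0.116]
orientation: [2.291, 2.147, 0.003]
contact_force: [3.2, 1.2, 3.4]
grip_width: 0.0001
clock: 11.53
tcp_pos: [0.5021, -0.0523, 0.1146]
orientation: [2.291, 2.147, 0.003]
contact_force: [2.8, 1.0, 9.3]
grip_width: 0.0001
```

The force jumped past 5 N at 6.4 mm of travel, so the key bottomed out. Now I'll lift off.

```bash
python3 -m handwheel '[[[0,0,0.01,0,0,0,0],[0,0,0.03,0,0,0,0],[0,0,0.04,0,0,0,0],[0,0,0.04,0,0,0,0],[0,0,0,0,0,0,0],[0,0,0,0,0,0,0],[0,0,0,0,0,0,0],[0,0,0,0,0,0,0]]]'
python3 - <<'E'
from h import *
o=r.get_obs(); print(o['tcp_pos'],o['contact_force'])
im,d=r.grab_frame('wrist'); save('w6',im); W=cloud('wrist',d,o)
i=im.astype(int)
g=(i[...,1]>i[...,0]+40)&(i[...,1]>i[...,2]+40)&(d>0)&(abs(W[...,2]-.045)<.006)&(W[...,0]<.53)
P=W[g]; print('green',g.sum(),np.median(P,0))
k=np.median(P,0)
for l in ('slide_carrier_pad_top','empty_carrier'):
  for m in r.masks_of(l,'wrist')[:2]:
    px=m['pixels']&(d>0); P=W[px]
    (c,s,a)=cv2.minAreaRect((P[:,:2]*1000).astype(np.float32)); print(l,m['p'],m['at'],np.round(c,1),np.round(s,1),round(a,2),np.median(P,0).round(4))
E
```

```text
clock: 12.2
tcp_pos: [0.4994, -0.0525, 0.2325]
orientation: [-2.291, -2.146, 0.005]
contact_force: [-0.1, 0.0, -0.2]
grip_width: -0.0003
[ 0.49944603 -0.05248445  0.23251004] [-0.12209441  0.00172507 -0.19815132]
green 684 [ 0.50121892 -0.0513358   0.04784278]
slide_carrier_pad_top 0.83 [370.5, 21.8] [572.9  79.1] [29.7 37.9] 87.44 [0.5716 0.0794 0.04  ]
empty_carrier 0.7 [313.2, 115.6] [524.   14.7] [ 48.6 153.4] 86.23 [0.5239 0.0152 0.0347]
```

View pics/w6.png

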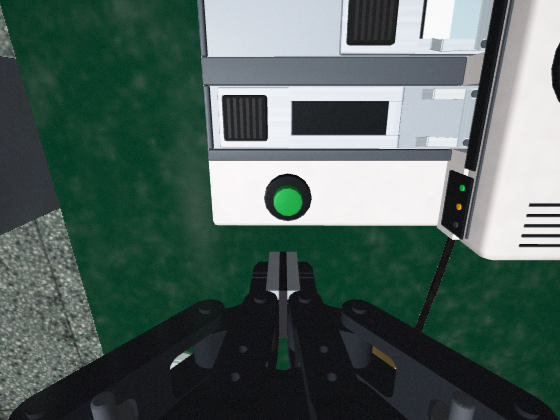

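The key is up again (top at 47.8 mm), the pad is free (top at 40 mm), the carrier is still home and the gripper is clear of everything.

```bash
python3 - <<'E'
from bench import r
print(r.hand_in())
E
```

```text
the job is handed in; nothing more can be done
None
```

The slide carrier is home in the left lane and the start key has been pressed and let go. I handed the job in at about 12 s; no verdict is reported.

**Push:** I pressed the pad at about 12–13 N (19 N briefly at the spring) and slid it about 100 mm without slip. The fingers then stopped moving and the x force rose to 14 N against the end stop.

**Key:** I released the pad, then pressed the key about 6.4 mm until it bottomed out at about 9 N.

**Last checks:**
- **Carrier:** its front end was at x ≈ 0.085 m in the imager's frame, measured just before the key press. A rougher estimate made earlier with a coarser key position gave about 0.083 m; both count as home. After the key press the pad was still in the same place.
- **Thumb pad:** its top is at 40 mm, so it is free.
- **Start key:** its top is at 47.8 mm, so it is up.
- **Empty carrier:** it is within about 3 mm of where it was first measured, which is about the measuring error.
- **Gripper:** it is clear of everything, with about 0 N on the tool.

I did not re-measure the other things on the bench. The fingers stayed over the imager throughout the work, and the tool felt no unexpected contact.

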